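Shut down the incubator, free its catch if caught, hold the lid open

ROBOT

A 6-joint arm with a two-finger parallel gripper is mounted at the origin on a cart in front of the work surface, level with it; the furniture and walls round the work are solid. World frame = base frame: x ahead of the robot, y to its left, z up, the work surface at z = 0. Lengths are in m, angles in rad, forces in N, time in s.
With the tool pointing down it reaches from about 0.325 to 0.775 m from the base axis. Payload 9.3 kg.
Tool frame: the origin (TCP) lies midway between the tips of the shut fingers; the grasp point (between the pads) lies 19 mm behind it (tcp_to_grasp is the distance from the TCP to the grasp point, in m); y points along the fingers, x is the direction in which the jaws open and shut, and the axes are right-handed (so a half turn about y gives the same grasp; the last joint's range is limited). The gripper opens to 85 mm and grips with 20 to 120 N. Pads are 22 mm wide; open, the fingers measure 114 mm over their backs; the gripper's body (76 mm by 85 mm) begins 54 mm behind the grasp point. The pads swing forward as they close: fully open they stand 13 mm farther back than shut.
Start: joints at [0.966, 0.259, 0.021, 1.334, 0, 1.418], TCP at [0.24, 0.495, 0.231] pointing down, gripper open.
Joint ranges: [-3.04, 3.04], [-0.91, 1.82], [-1.04, 1.36], [-1.92, 1.95], [-1.52, 1.45], [-3.14, 3.14]. Speed limits (rad/s): [2.22, 2.22, 2.79, 3.14, 3.14, 3.14].

INTERFACE

Orientations are given as a unit quaternion [w, x, y, z].
In Python, from rig import * gives the robot as it stands. The module is installed in compiled form; this text tells all that it offers.
- The arm moves only by the shell command python3 -m creep 'ROWS' [OPENING]. ROWS is a JSON object of lists of equal length, an entry for each row: "travel": the shift along the world's x, y, z in cm, a list of three; "roll": the turn about the world's z in degrees. A call has 1 to 12 rows; each row is the pose to reach, as a shift and turn from the pose commanded when the call began; what a row does not reach only later rows make up. A row lasts 1/10 s, in which the tool goes at most 50 mm and 8.59 degrees, less where a joint would pass 70% of its speed; a pose out of reach is approached as far as the arm can. A call with a gripper value outside its range is refused whole. OPENING is the closure in counts, from 0 (fully open) to 255 (shut), set as the call begins (- or left out, the last holds). The fingers move at their own pace and stop on an object; the grip force is fixed at half the most. Time passes only in rows, so rows that repeat a pose let the fingers close. It gives the time, the measured TCP pose, the force and the opening at its end, in the units of the state.
- observe(): the state, without advancing time (a new reading comes with each control period).
- read_camera(name): name is "scene" or "top"; returns (picture, depth): 384x512x3 uint8, blue, green, red; 384x512 float32, m along the optical axis (not along the pixel's ray), 0 where there is no reading.
- camera_params(name): a dict with "mtx" (3x3 intrinsics, pixels), "camera_from_world" (4x4, takes a point from world to camera coordinates). Camera axes: x right, y up, looking along -z (the intrinsics and any distortion apply to the point x, -y, -z); pixel columns grow to the right and rows downward; lengths in m; the calibration is good to about 2 mm. A picture is of the moment at which its call begins. camera_params takes no time and is no camera call.
- finish_job(): hands the job in, once; it reports no verdict.
The state is a dict: "t": time; "q": joint angles; "qvel": joint speeds; "tau": joint torques, N m; "ee_pos": TCP position; "tcp_rot": TCP orientation; "force": force on the tool from outside, world axes, zero at the start; "torque": the same for the moment, N m; "width": opening from 0.0 (shut) to 1.0 (fully open).
Only numpy, scipy, OpenCV 4.12 (cv2) and the standard library are available. Lean on these libraries where they do the work, as an engineer would, in place of code of your own. Each camera call takes 0.05 s, during which the arm holds its last target.

TASK

Shut the block incubator down with its three keys, pressing each fully down and letting it come up before the next: first the round one, then the square one, then the long narrow one. Then, before touching the slide catch, tug the lid up by its bar to feel whether the catch holds it; if it does, slide the catch to the incubator's left until the lid is free. Raise the lid about half-way to upright (roughly 45 degrees) and finish while still holding it there, with the jar and the cups near by left where they stand.

Things in the scene. Friction and masses are not known exactly. Their poses are not given: they have to be found in the camera images.
- incubator: white bench-top block incubator, 265 deep (x) x 200 wide (y) x 96 mm high over the lid, fixed. Origin: at bench height, mid width, 135 mm behind its front. +x points from its front to the hinge at the back, +y to its left side, +z up. The front 105 mm is a level deck 75 mm high with keys and catch; behind lies the chamber under the lid
- lid (a joint): angle of the lid, rad: 0 shut, grows as its front edge rises, 1.57 upright. The grey lid is 160 x 200 x 10 mm, about 0.25 kg, and falls shut when let go. With the catch in, the lid has about 0.03 rad of play and then stops dead
- lid_hinge (a point): point on the lid's hinge line, mid width, at the back of the incubator, 85 mm above the bench. The line runs along the incubator's y
- lid_bar (a point): centre of the round steel bar handle on the lid: 11 mm thick, 100 mm long along the incubator's y, its axis 35 mm above the lid's top, 120 mm in front of the hinge line and 45.5 mm above it when shut. Feet 42 mm either side of the middle. It moves with the lid
- catch_post (a point): dark steel slide catch between keys and lid: upright post 14 mm wide (y) x 20 mm deep (x), 53 mm high above the deck, with a 14 mm wide tongue reaching back over a 14 mm wide steel tab at the middle of the lid's front edge. Point: on the post's axis, 42 mm above the deck, 11 mm under the post's top, 8.5 mm above the tongue's top
- catch_track (a point): where catch_post's point lies with the catch fully right (mid width). The catch slides from here up to 30 mm to the incubator's left (+y), with 2.5 N friction, and stays where it is left; it starts 0 to 24 mm from here. In about the right half of its way it holds the lid; at the left end the lid is always free
- key_round_top (a point): centre of the top of the round key, 27 mm across. The three spring keys stand in one row along the incubator's y, 112 mm in front of its origin, 60 mm apart, in an order that varies; tops 91.5 mm above the bench
- key_square_top (a point): centre of the top of the square key, 24 x 24 mm
- key_long_top (a point): centre of the top of the long narrow key, 34 mm (y) x 12 mm (x)
- key_round (a joint): how far this key is down, m: 0 up, 0.005 fully down (about 4 N); springs back
- key_square (a joint): how far this key is down, m: 0 up, 0.005 fully down (about 4 N); springs back
- key_long (a joint): how far this key is down, m: 0 up, 0.005 fully down (about 4 N); springs back
- lid_body: the moving lid as a solid, with its bar (same part as joint lid). Origin on the hinge line, mid width; its axes match the incubator's when shut
- sample_jar_mid (a point): bystander: clear sample jar, 46 mm across x 80 mm high; centre
- fluted_cup_mid (a point): bystander: violet fluted cup, 47 mm across x 58 mm high; centre
- weigh_cup_1_mid (a point): bystander: small clear weighing cup, 46 mm across x 28 mm high; centre

How it is judged:
On the way, in this order (a step that is already met when the one before it is completed fails the run):
1. the round key is pressed down, the others up (value of joint key_round above 0.0035 m and value of joint each of key_square, key_long below 0.0015 m), for 0.05 s.
2. the square key is pressed down, the others up (value of joint key_square above 0.0035 m and value of joint each of key_round, key_long below 0.0015 m), for 0.05 s.
3. the long key is pressed down, the others up (value of joint key_long above 0.0035 m and value of joint each of key_round, key_square below 0.0015 m), for 0.05 s.
4. the lid is tugged up by at least 0.018 rad, the catch not yet moved and all keys up (value of joint lid above 0.018 rad and contact force between the fingers and lid_body above 0.5 N and distance of catch_post from where it was at the start of the episode below 0.004 m and value of joint each of key_round, key_square, key_long below 0.0015 m), for 0.1 s.
5. the lid is clear of the catch: raised beyond 0.3 rad by the fingers (value of joint lid above 0.3 rad and contact force between the fingers and lid_body above 0.5 N), for 0.1 s.
At the end, for the whole second after the job is handed in: the fingers hold the lid still at 0.55 to 1.05 rad (about 32 to 60 degrees; it would fall shut otherwise), the keys are up, and jar and cups are within 30 mm of where they stood (value of joint lid between 0.55 and 1.05 rad and contact force between the fingers and lid_body above 0.5 N and velocity of joint lid between -0.1 and 0.1 rad/s and value of joint each of key_round, key_square, key_long below 0.0015 m and distance of each of sample_jar_mid, fluted_cup_mid, weigh_cup_1_mid from where it was at the start of the episode below 0.03 m); the arm keeps its last pose, push and grip.
It fails at once if two keys held down together (value of joint each of key_round, key_square above 0.0025 m or value of joint each of key_round, key_long above 0.0025 m or value of joint each of key_square, key_long above 0.0025 m).
It fails at once if jar or a cup pushed 30 mm or knocked over (distance of any of sample_jar_mid, fluted_cup_mid, weigh_cup_1_mid from where it was at the start of the episode above 0.03 m or angle between any of sample_jar_mid, fluted_cup_mid, weigh_cup_1_mid's own z axis and vertical above 0.5 rad).
It also fails if it takes over 61 s, if anything falls off the work surface, if the arm or the gripper's body presses on something with over 40 N, if the wrist force passes 120 N, or if a joint passes its speed limit or range.

## Working session

There is one attempt and no reset: what is moved stays moved. The work goes in short steps, Python scripts to look and compute and a shell command to move; the robot and the scene stay as the last step left them, time stands still between calls to the robot, and variables do not carry over. Pictures are saved under pics/ and viewed, and the job is handed in when it is done.

```bash
mkdir -p pics
python3 - <<'E'
from rig import *
import cv2,numpy as np
s=observe();print({k:np.round(v,3).tolist() for k,v in s.items()})
for n in("scene","top"):
    p,d=read_camera(n);cv2.imwrite(f"pics/{n}0.png",p);np.save(f"{n}0.npy",d)
    c=camera_params(n);print(n,np.round(c["mtx"],2).tolist(),np.round(c["camera_from_world"],3).tolist(),c.keys())
E
```

```text
{'t': 0.0, 'q': [0.966, 0.259, 0.021, 1.334, 0.0, 1.418], 'qvel': [-0.002, 0.0, 0.0, 0.0, -0.0, -0.0], 'tau': [0.001, -55.564, 34.453, 0.014, -0.0, -0.0], 'ee_pos': [0.24, 0.495, 0.231], 'tcp_rot': [-0.599, 0.599, 0.375, -0.376], 'force': [-0.961, -0.049, 0.456], 'torque': [0.063, 0.019, 0.039], 'width': 1.0}
scene [[364.36, 0.0, 254.87], [0.0, 364.36, 195.5], [0.0, 0.0, 1.0]] [[0.824, -0.566, -0.014, -0.461], [0.335, 0.468, 0.818, -0.25], [-0.456, -0.679, 0.575, -1.0], [0.0, 0.0, 0.0, 1.0]] dict_keys(['mtx', 'camera_from_world'])
top [[431.11, 0.0, 258.59], [0.0, 431.11, 190.75], [0.0, 0.0, 1.0]] [[-0.018, -1.0, -0.016, -0.014], [0.994, -0.02, 0.105, -0.548], [-0.106, -0.014, 0.994, -1.219], [0.0, 0.0, 0.0, 1.0]] dict_keys(['mtx', 'camera_from_world'])
```

View pics/scene0.png

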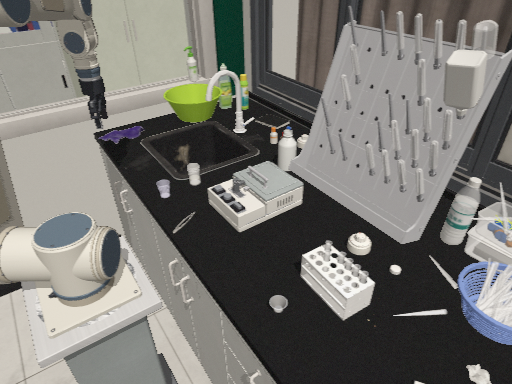

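View pics/top0.png

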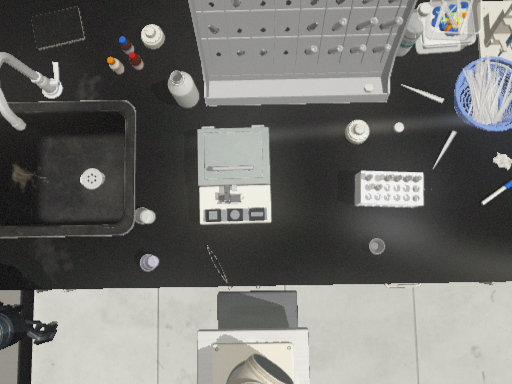

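The incubator is in the top view at about cols 197-271, rows 125-223, front facing the robot. The jar and fluted cup are at about (146,216) and (149,262), and the weighing cup is at (377,246). I'll zoom in next.

Run:
```python
import cv2
p=cv2.imread("pics/top0.png")[115:235,180:290];cv2.imwrite("pics/z.png",cv2.resize(p,None,fx=5,fy=5,interpolation=cv2.INTER_CUBIC))
p=cv2.imread("pics/scene0.png")[150:235,195:315];cv2.imwrite("pics/z2.png",cv2.resize(p,None,fx=6,fy=6,interpolation=cv2.INTER_CUBIC))
```

```text
(no output)
```

View pics/z.png

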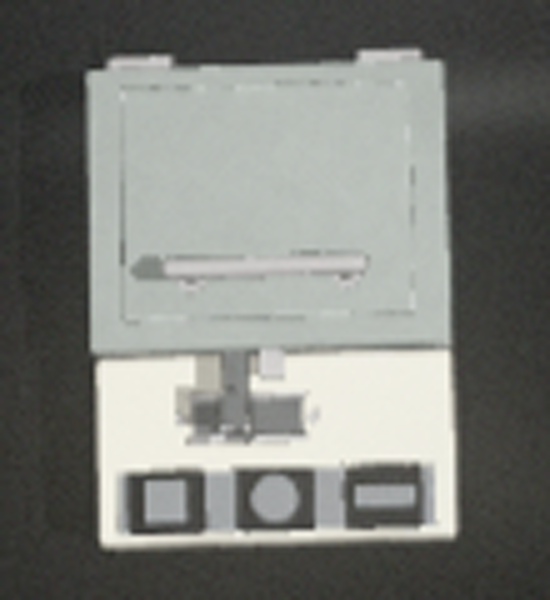

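View pics/z2.png

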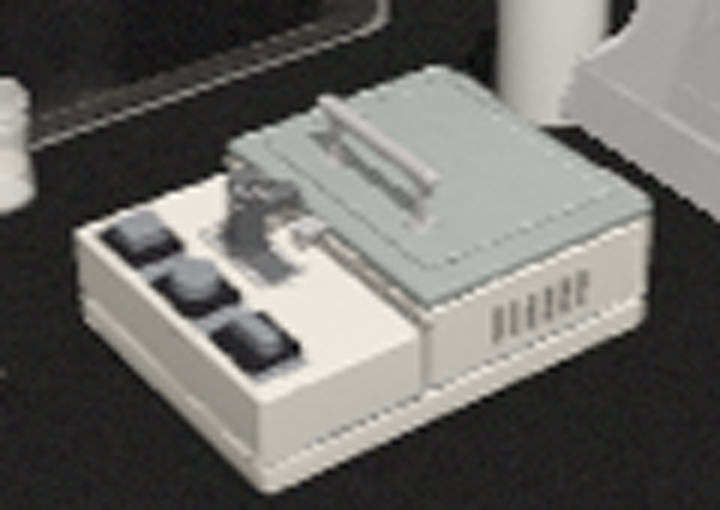

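```bash
cat > h.py <<'E'
from rig import *
import numpy as np,cv2
from scipy.optimize import least_squares
def proj(n,P):
    c=camera_params(n);P=np.atleast_2d(P);q=(c["camera_from_world"]@np.c_[P,np.ones(len(P))].T).T[:,:3]
    q=q*[1,-1,-1];u=(c["mtx"]@q.T).T;return u[:,:2]/u[:,2:]
def back(n,uv,d):
    c=camera_params(n);r=np.linalg.inv(c["mtx"])@[uv[0],uv[1],1];q=r*d*[1,-1,-1]
    return (np.linalg.inv(c["camera_from_world"])@[*q,1])[:3]
E
python3 - <<'E'
from h import *
f=lambda z,o,s:np.array([[(a+.5)/s-.5+o[0],(b+.5)/s-.5+o[1]] for a,b in z])
# square, round, long, lid BL BR FL FR (top)
mod=np.array([[-.112,.06,.0915],[-.112,0,.0915],[-.112,-.06,.0915],[.13,.1,.096],[.13,-.1,.096],[-.03,.1,.096],[-.03,-.1,.096],[.01,0,.1305]])
top=f([(168,501),(275,498),(385,495),(88,67),(443,62),(92,354),(449,346),(258,265)],(180,115),5)
sc=f([(148,228),(203,278),(260,328),(228,150),(432,300),(652,205),(435,68),(378,145)],(195,150),6)
scm=np.array([mod[0],mod[1],mod[2],mod[5],mod[6],mod[4],mod[3],mod[7]])
def W(v,P):
    c,s=np.cos(v[2]),np.sin(v[2]);return P@np.array([[c,-s,0],[s,c,0],[0,0,1]]).T+[v[0],v[1],0]
for nm,g in(("top",lambda v:(proj("top",W(v,mod))-top).ravel()),("scene",lambda v:(proj("scene",W(v,scm))-sc).ravel()),):
    r=least_squares(g,[.5,0,0]);print(nm,np.round(r.x,4),np.round(r.fun,1).tolist())
r=least_squares(lambda v:np.r_[(proj("top",W(v,mod))-top).ravel(),(proj("scene",W(v,scm))-sc).ravel()],[.5,0,0]);v=r.x;print(v)
for n,p in(("keys sq,rd,lg",mod[:3]),("bar",[[.01,0,.1305]]),("hinge",[[.13,0,.085]])):print(n,W(v,np.array(p)).round(4).tolist())
d=np.load("top0.npy")
print("depth z map catch")
for r_ in range(184,204,1):
    print(r_,[int(1000*back("top",(c,r_),d[r_,c])[2]) for c in range(214,244)])
E
```

```text
top [0.5891 0.0424 0.0068] [-0.7, 0.1, -0.2, 0.1, -0.3, 0.2, -0.4, 0.4, 0.3, -0.7, -0.7, -0.0, 0.7, -0.4, 1.3, 0.4]
scene [0.5867 0.0342 0.0328] [-1.0, 0.2, -0.5, 0.0, 0.4, 0.4, -0.6, -0.7, 0.1, 0.6, 0.8, -0.4, 0.6, -0.8, 0.3, -0.1]
[0.58926266 0.04072716 0.01439486]
keys sq,rd,lg [[0.4764, 0.0991, 0.0915], [0.4773, 0.0391, 0.0915], [0.4781, -0.0209, 0.0915]]
bar [[0.5993, 0.0409, 0.1305]]
hinge [[0.7192, 0.0426, 0.085]]
depth z map catch
184 [93, 97, 94, 95, 96, 93, 95, 97, 93, 95, 99, 96, 97, 93, 96, 95, 95, 96, 94, 89, 93, 92, 94, 95, 93, 93, 95, 89, 89, 88]
185 [83, 87, 86, 81, 81, 85, 85, 83, 76, 82, 103, 112, 109, 1269, 107, 31, 35, 36, 95, 89, 92, 95, 92, 73, 73, 69, 71, 71, 71, 73]
186 [75, 77, 74, 74, 73, 73, 70, 76, 72, 76, 109, 107, 106, 105, 104, 107, 76, 73, 92, 98, 89, 95, 91, 75, 74, 74, 75, 72, 74, 77]
187 [75, 72, 72, 75, 75, 75, 78, 74, 77, 75, 111, 108, 110, 112, 107, 108, 77, 72, 95, 97, 92, 95, 90, 72, 75, 73, 75, 75, 72, 74]
188 [78, 77, 75, 72, 73, 75, 78, 75, 72, 77, 111, 110, 107, 111, 105, 104, 79, 76, 90, 92, 94, 92, 91, 75, 79, 77, 77, 71, 74, 79]
189 [75,
[... 1243 characters left out ...]
1, 113, 79, 75, 72, 81, 77, 73, 79, 73, 75, 81, 75, 76, 80, 76]
199 [72, 78, 80, 78, 79, 73, 76, 77, 75, 74, 128, 127, 130, 125, 128, 119, 82, 78, 76, 78, 75, 75, 77, 76, 76, 76, 78, 76, 75, 72]
200 [76, 77, 77, 77, 75, 80, 76, 75, 71, 75, 124, 124, 123, 126, 125, 119, 81, 73, 81, 74, 74, 76, 76, 73, 77, 76, 76, 79, 75, 70]
201 [69, 75, 77, 78, 75, 76, 77, 76, 75, 77, 78, 88, 94, 92, 92, 84, 81, 73, 74, 75, 75, 76, 76, 76, 77, 73, 76, 77, 76, 76]
202 [75, 74, 78, 79, 75, 79, 76, 80, 76, 82, 77, 80, 86, 80, 85, 86, 82, 79, 77, 78, 79, 76, 79, 82, 80, 74, 78, 73, 76, 73]
203 [78, 73, 72, 74, 76, 79, 81, 78, 80, 70, 75, 76, 79, 74, 70, 75, 74, 72, 75, 75, 75, 74, 73, 74, 74, 70, 73, 73, 76, 77]
```

Run:
```python
from h import *
from scipy.spatial.transform import Rotation as R
s=observe();w,x,y,z=s["tcp_rot"];print(R.from_quat([x,y,z,w]).as_matrix().round(3).tolist())
d=np.load("top0.npy")
P=np.array([[back("top",(c,r),d[r,c]) for c in range(185,285)] for r in range(115,235)])
C,Rr=np.meshgrid(np.arange(185,285),np.arange(115,235))
def rect(m,n):
    m=cv2.morphologyEx(m.astype(np.uint8),cv2.MORPH_OPEN,np.ones((2,2)))>0
    q=P[m][:,:2].astype(np.float32);print(n,m.sum(),"mean",P[m].mean(0).round(4),"rect",cv2.minAreaRect(q*1000),"x",q[:,0].min().round(4),q[:,0].max().round(4),"y",q[:,1].min().round(4),q[:,1].max().round(4))
Z=P[...,2]
rect((Z>.06)&(Z<.15),"all")
rect((Z>.088)&(Z<.11)&(Rr<184),"lid")
rect((Z>.118)&(Z<.15)&(Rr>=190),"post")
rect((Z>.101)&(Z<.116)&(Rr>=186)&(Rr<193),"tongue")
rect((Z>.086)&(Z<.101)&(Rr>=186)&(Rr<191)&(C>229),"tab")
rect((Z>.12)&(Z<.15)&(Rr<184),"bar")
rect((Z>.084)&(Z<.1)&(Rr>205),"keys")
```

```text
[[0.437, -0.001, -0.9], [0.9, -0.001, 0.437], [-0.001, -1.0, 0.0]]Traceback (most recent call last):
  File "<stdin>", line 5, in <module>
  File "h.py", line 8, in back
    c=camera_params(n);r=np.linalg.inv(c["mtx"])@[uv[0],uv[1],1];q=r*d*[1,-1,-1]
ValueError: time passes only in moves, steps and waits
```

```bash
cat > h.py <<'E'
from rig import *
import numpy as np,cv2
from scipy.optimize import least_squares
CP={n:camera_params(n) for n in("top","scene")}
def proj(n,P):
    c=CP[n];P=np.atleast_2d(P);q=(c["camera_from_world"]@np.c_[P,np.ones(len(P))].T).T[:,:3]
    q=q*[1,-1,-1];u=(c["mtx"]@q.T).T;return u[:,:2]/u[:,2:]
def back(n,uv,d):
    c=CP[n];r=np.linalg.inv(c["mtx"])@[uv[0],uv[1],1];q=r*d*[1,-1,-1]
    return (np.linalg.inv(c["camera_from_world"])@[*q,1])[:3]
E
python3 - <<'E'
from h import *
d=np.load("top0.npy")
P=np.array([[back("top",(c,r),d[r,c]) for c in range(185,285)] for r in range(115,235)])
C,Rr=np.meshgrid(np.arange(185,285),np.arange(115,235))
def rect(m,n):
    m=cv2.morphologyEx(m.astype(np.uint8),cv2.MORPH_OPEN,np.ones((2,2)))>0
    q=P[m][:,:2].astype(np.float32);print(n,m.sum(),"mean",P[m].mean(0).round(4),"rect",cv2.minAreaRect(q*1000),"x",q[:,0].min().round(4),q[:,0].max().round(4),"y",q[:,1].min().round(4),q[:,1].max().round(4))
Z=P[...,2]
rect((Z>.06)&(Z<.15),"all")
rect((Z>.088)&(Z<.11)&(Rr<184),"lid")
rect((Z>.118)&(Z<.15)&(Rr>=190),"post")
rect((Z>.101)&(Z<.116)&(Rr>=186)&(Rr<193),"tongue")
rect((Z>.086)&(Z<.101)&(Rr>=186)&(Rr<191)&(C>229),"tab")
rect((Z>.12)&(Z<.15)&(Rr<184),"bar")
rect((Z>.084)&(Z<.1)&(Rr>205),"keys")
E
```

```text
all 6893 mean [0.584  0.0396 0.0933] rect ((581.5942993164062, 45.55632781982422), (332.8690185546875, 213.2960662841797), 0.23671290278434753) x 0.4155 0.7484 y -0.0612 0.1521
lid 3925 mean [0.639  0.0393 0.101 ] rect ((583.2296142578125, 41.13600540161133), (201.13079833984375, 332.8796081542969), 89.13847351074219) x 0.4155 0.7484 y -0.0606 0.1406
post 42 mean [0.5207 0.0585 0.1195] rect ((522.3917236328125, 60.51500701904297), (17.068138122558594, 13.68027114868164), 0.3133016526699066) x 0.5139 0.531 y 0.0536 0.0673
tongue 41 mean [0.5397 0.0563 0.1346] rect ((480.66046142578125, 15.248455047607422), (172.32431030273438, 20.084270477294922), 34.680728912353516) x 0.4155 0.5542 y -0.042 0.0655
tab 24 mean [0.5422 0.0364 0.1357] rect ((482.26324462890625, 3.5775489807128906), (160.95968627929688, 15.260817527770996), 28.933456420898438) x 0.4155 0.5544 y -0.042 0.0461
bar 168 mean [0.5981 0.0417 0.1259] rect ((598.207763671875, 41.39641571044922), (8.534936904907227, 107.90274047851562), 0.8977673649787903) x 0.5937 0.6033 y -0.0125 0.0953
keys 207 mean [0.4745 0.0462 0.0892] rect ((474.0325622558594, 36.58445358276367), (146.12261962890625, 24.48490333557129), 88.93839263916016) x 0.4617 0.4863 y -0.0366 0.1099
```

```bash
python3 -m creep '{"travel":[[23.6,-45.5,0],[23.6,-45.5,0],[23.6,-45.5,0],[23.6,-45.5,0],[23.6,-45.5,0],[23.6,-45.5,0],[23.6,-45.5,0],[23.6,-45.5,0],[23.6,-45.5,0],[23.6,-45.5,0],[23.6,-45.5,-5],[23.6,-45.5,-9]],"roll":[5,10,15,20,26,26,26,26,26,26,26,26]}' 255; python3 -m creep '{"travel":[[0,0,0],[0,0,0]],"roll":[0,0]}'
python3 - <<'E'
from h import *
p,d=read_camera("top");cv2.imwrite("pics/t1.png",cv2.resize(p[100:260,150:310],None,fx=3,fy=3))
p,d=read_camera("scene");cv2.imwrite("pics/s1.png",cv2.resize(p[100:260,150:350],None,fx=4,fy=3.75))
print(observe()["q"],observe()["ee_pos"])
E
```

```text
t: 1.3
ee_pos: [0.4773, 0.0374, 0.1399]
tcp_rot: [-0.5, 0.501, 0.5, -0.499]
force: [0.9, 0.3, -1.2]
width: -0.003
t: 1.5
ee_pos: [0.4759, 0.0399, 0.1418]
tcp_rot: [0.5, -0.499, -0.5, 0.501]
force: [0.3, -0.2, -0.1]
width: 0.002
[-9.15212974e-02  1.81423516e-01 -3.11722652e-01  1.07476711e+00
 -8.24505098e-06 -9.43877241e-02] [0.47714643 0.04015751 0.14342517]
```

View pics/s1.png

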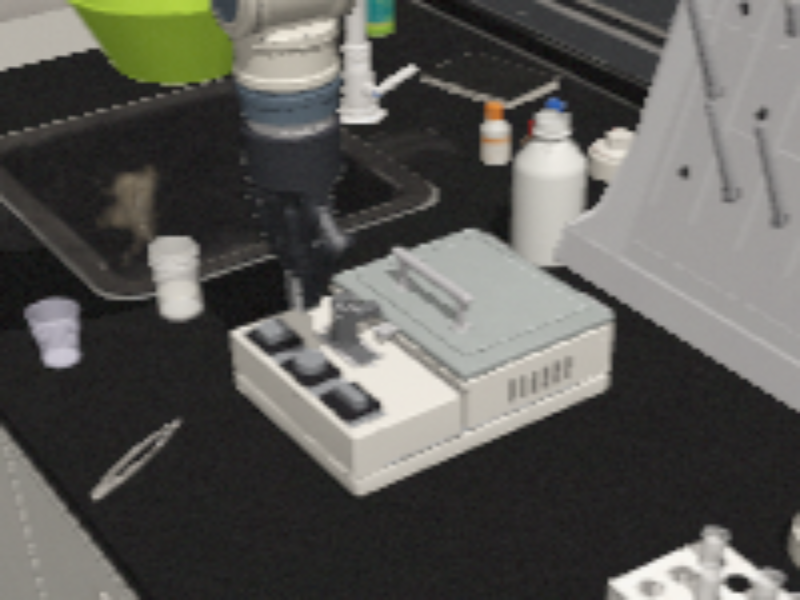

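View pics/t1.png

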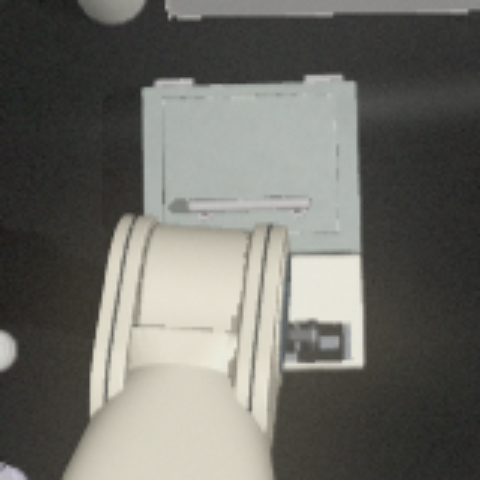

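Run:
```python
from h import *
u=proj("scene",[[.4765,.040,.142],[.476,.040,.0915],[.475,.1,.0915],[.477,-.02,.0915],[.522,.06,.128]]);print(((u-[150,100])*[4,3.75]).round())
```

```text
[[304. 305.]
 [307. 354.]
 [269. 324.]
 [347. 387.]
 [340. 292.]]
```

Run:
```python
from h import *
p,d=read_camera("scene");cv2.imwrite("pics/s2.png",cv2.resize(p[150:220,200:280],None,fx=8,fy=8,interpolation=cv2.INTER_NEAREST))
u=proj("scene",[[.4765,.040,.142]]);print((u-[200,150]+.5)*8)
```

```text
[[211.4918084  255.69687039]]
```

View pics/s2.png

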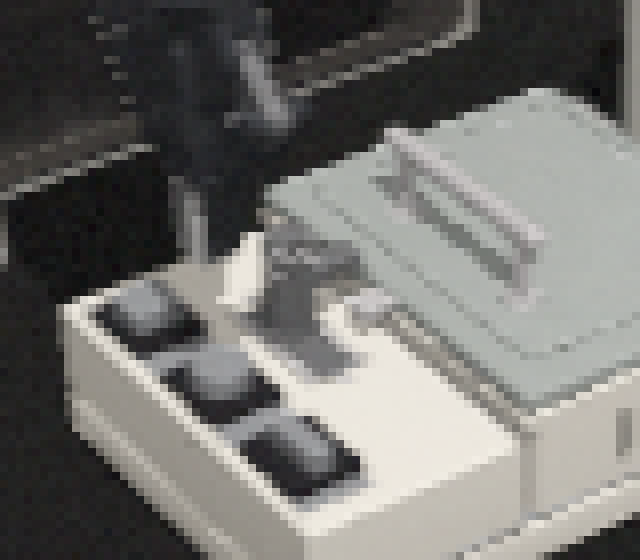

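```bash
python3 -m creep '{"travel":[[-0.1,-0.3,-2],[-0.1,-0.3,-4.5],[-0.1,-0.3,-5],[-0.1,-0.3,-5.2],[-0.1,-0.3,-5.4],[-0.1,-0.3,-5.5],[-0.1,-0.3,-5.5]],"roll":[0,0,0,0,0,0,0]}'; python3 -m creep '{"travel":[[0,0,0],[0,0,0]],"roll":[0,0]}'
```

```text
t: 2.35
ee_pos: [0.4758, 0.037, 0.0871]
tcp_rot: [-0.499, 0.5, 0.501, -0.5]
force: [0.5, 2.0, 4.7]
width: -0.003
t: 2.55
ee_pos: [0.4757, 0.0369, 0.0868]
tcp_rot: [-0.499, 0.5, 0.501, -0.5]
force: [1.0, 2.7, 3.5]
width: -0.0
```

```bash
python3 -m creep '{"travel":[[0,0,-0.1],[0,0,-0.1],[0,0,-0.1]],"roll":[0,0,0]}'
python3 - <<'E'
from h import *
p,d=read_camera("scene");cv2.imwrite("pics/s3.png",cv2.resize(p[150:220,200:280],None,fx=8,fy=8,interpolation=cv2.INTER_NEAREST))
E
```

```text
t: 2.85
ee_pos: [0.4758, 0.0369, 0.0863]
tcp_rot: [-0.499, 0.5, 0.501, -0.5]
force: [-1.6, 2.3, 13.8]
width: 0.001
```

View pics/s3.png

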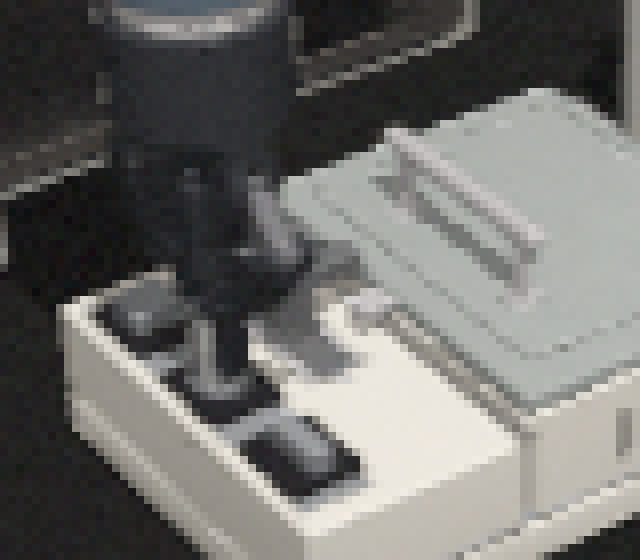

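The fingertip sits on the round key at about (225,378), and 13.8 N shows it has bottomed out. Next is the square key, to the left.

```bash
python3 -m creep '{"travel":[[0,0,3],[-0.1,6,3],[-0.1,6,3],[-0.1,6,3],[-0.1,6,1.2],[-0.1,6,0.7],[-0.1,6,0.4],[-0.1,6,0.2],[-0.1,6,0],[-0.1,6,0],[-0.1,6,0]],"roll":[0,0,0,0,0,0,0,0,0,0,0]}';  python3 - <<'E'
from h import *
p,d=read_camera("scene");cv2.imwrite("pics/s4.png",cv2.resize(p[150:220,200:280],None,fx=8,fy=8,interpolation=cv2.INTER_NEAREST))
E
```

```text
t: 4.0
ee_pos: [0.474, 0.0963, 0.0864]
tcp_rot: [0.499, -0.5, -0.5, 0.5]
force: [-5.8, -2.6, 13.0]
width: 0.001
```

View pics/s4.png

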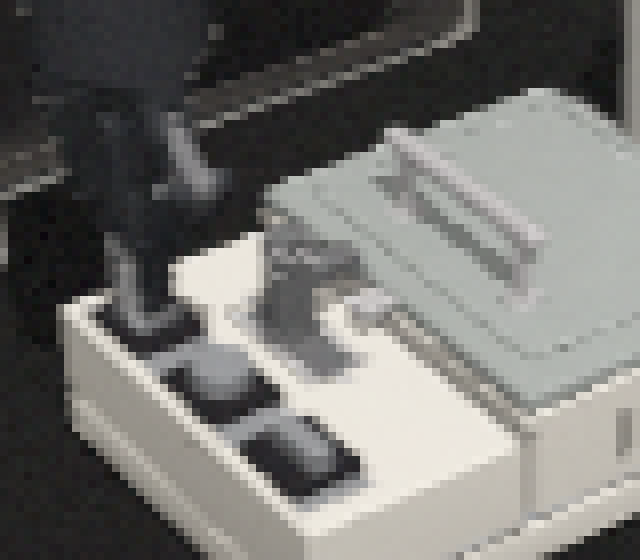

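The fingertip presses the square key at about (145,318), again with 13 N at the bottom, and the round key is back up. The long key, 120 mm to the right, comes next.

```bash
python3 -m creep '{"travel":[[0,0,3],[0.2,-6,3],[0.2,-12,3],[0.2,-12,3],[0.2,-12,3],[0.2,-12,1.2],[0.2,-12,0.7],[0.2,-12,0.4],[0.2,-12,0.2],[0.2,-12,0],[0.2,-12,0],[0.2,-12,0]],"roll":[0,0,0,0,0,0,0,0,0,0,0,0]}';  python3 - <<'E'
from h import *
p,d=read_camera("scene");cv2.imwrite("pics/s5.png",cv2.resize(p[150:220,200:280],None,fx=8,fy=8,interpolation=cv2.INTER_NEAREST))
E
```

```text
t: 5.25
ee_pos: [0.4761, -0.0228, 0.0864]
tcp_rot: [-0.499, 0.5, 0.501, -0.5]
force: [-5.4, 2.0, 12.1]
width: -0.002
```

View pics/s5.png

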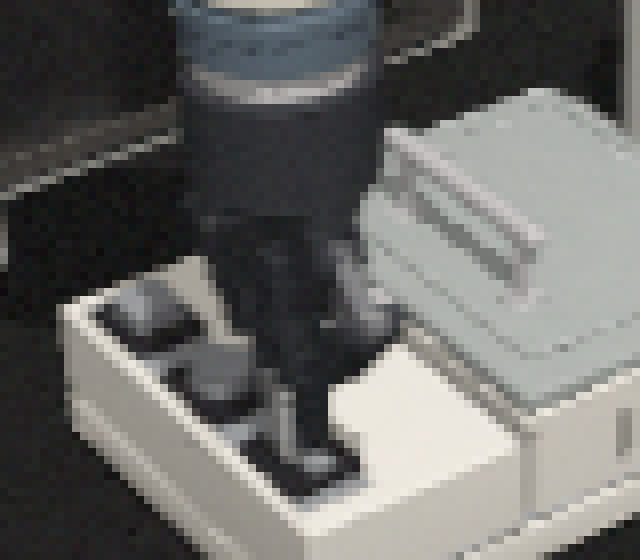

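```bash
python3 -m creep '{"travel":[[0,0,5],[0,0,10],[0,0,12],[6,3,12],[12.3,6.3,12],[12.3,6.3,12],[12.3,6.3,12],[12.3,6.3,12],[12.3,6.3,12],[12.3,6.3,12],[12.3,6.3,12],[12.3,6.3,12]],"roll":[0,-8,-16,-24,-32,-40,-48,-56,-64,-72,-80,-88]}' 120;python3 -m creep '{"travel":[[0,0,0],[0,0,-2],[0,0,-3]],"roll":[-1.5,-1.5,-1.5]}';  python3 - <<'E'
from h import *
p,d=read_camera("scene");cv2.imwrite("pics/s6.png",cv2.resize(p[130:220,200:300],None,fx=6,fy=6,interpolation=cv2.INTER_NEAREST))
print(observe()["q"])
E
```

```text
t: 6.5
ee_pos: [0.5993, 0.0403, 0.2055]
tcp_rot: [0.707, -0.707, -0.011, 0.011]
force: [-0.1, -0.2, 0.4]
width: 0.531
t: 6.8
ee_pos: [0.5989, 0.0401, 0.1743]
tcp_rot: [0.707, -0.707, -0.005, 0.005]
force: [-0.4, -0.7, 0.4]
width: 0.531
[-7.30698835e-02  3.66163108e-01  2.87296339e-02  1.23641021e+00
  1.01348399e-04  1.48449225e+00]
```

View pics/s6.png

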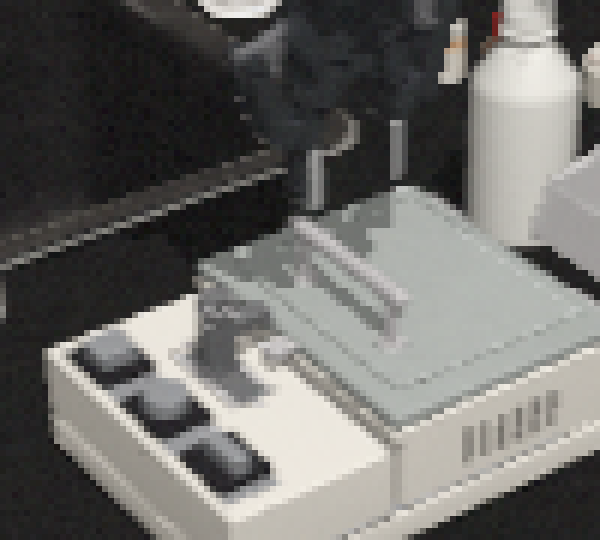

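```bash
python3 -m creep '{"travel":[[0,0,-2],[0,0,-4],[0,0,-5.5],[0,0,-6],[0,0,-6]],"roll":[0,0,0,0,0]}'; python3 -m creep '{"travel":[[0,0,0],[0,0,0],[0,0,0],[0,0,0],[0,0,0]],"roll":[0,0,0,0,0]}' 255;  python3 - <<'E'
from h import *
p,d=read_camera("scene");cv2.imwrite("pics/s7.png",cv2.resize(p[130:220,200:300],None,fx=6,fy=6,interpolation=cv2.INTER_NEAREST))
E
```

```text
t: 7.35
ee_pos: [0.599, 0.0398, 0.115]
tcp_rot: [0.707, -0.707, -0.004, 0.004]
force: [-0.5, -0.0, 1.5]
width: 0.527
t: 7.85
ee_pos: [0.5996, 0.0398, 0.1163]
tcp_rot: [-0.707, 0.707, 0.004, -0.003]
force: [-0.2, -0.3, 5.3]
width: 0.1
```

View pics/s7.png

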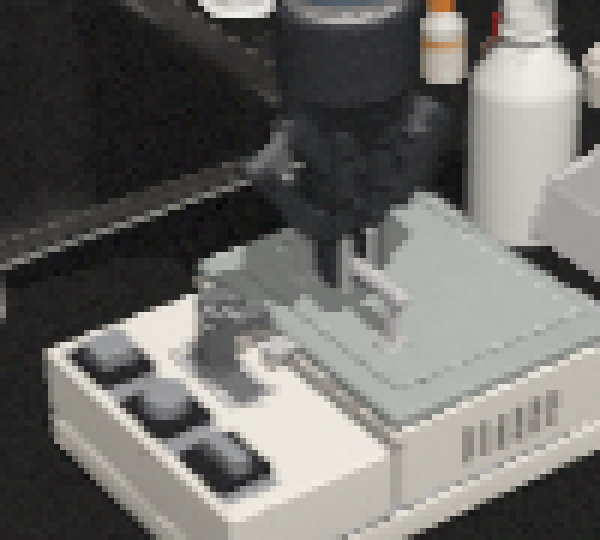

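```bash
python3 -m creep '{"travel":[[0,0,0.1],[0,0,0.2],[0,0,0.3],[0,0,0.4],[0,0,0.4],[0,0,0.4]],"roll":[0,0,0,0,0,0]}'; python3 -m creep '{"travel":[[0,0,0.1],[0,0,0.2],[0,0,0.2],[0,0,0.2]],"roll":[0,0,0,0]}'
```

```text
t: 8.5
ee_pos: [0.6005, 0.0398, 0.1191]
tcp_rot: [0.707, -0.707, -0.005, 0.003]
force: [9.9, 1.1, -5.5]
width: 0.103
t: 8.9
ee_pos: [0.6012, 0.0398, 0.1211]
tcp_rot: [0.707, -0.707, -0.005, 0.003]
force: [13.3, 0.7, -7.5]
width: 0.101
```

```bash
python3 -m creep '{"travel":[[0.2,0,0.1],[0.3,0,0.3],[0.3,0,0.3],[0.3,0,0.3]],"roll":[0,0,0,0]}';  python3 - <<'E'
from h import *
a0=np.arctan2(.0455,.12);r=np.hypot(.12,.0455)
for t in(.02,.04,.06,.1,.2,.3,.4,.5,.6,.7,.8):print(t,round(1000*(r*np.cos(a0)-r*np.cos(a0+t)),1),round(1000*(r*np.sin(a0+t)-r*np.sin(a0)),1))
p,d=read_camera("scene");cv2.imwrite("pics/s8.png",cv2.resize(p[130:220,200:300],None,fx=6,fy=6,interpolation=cv2.INTER_NEAREST))
E
```

```text
t: 9.3
ee_pos: [0.6025, 0.0398, 0.1238]
tcp_rot: [0.707, -0.707, -0.004, 0.004]
force: [5.3, 0.1, -6.4]
width: 0.098
0.02 0.9 2.4
0.04 1.9 4.8
0.06 2.9 7.1
0.1 5.1 11.8
0.2 11.4 22.9
0.3 18.8 33.4
0.4 27.2 43.1
0.5 36.5 52.0
0.6 46.7 59.8
0.7 57.5 66.6
0.8 69.0 72.3
```

View pics/s8.png

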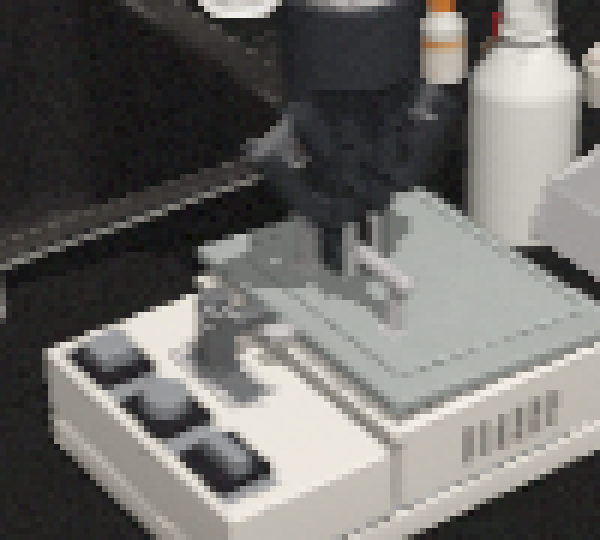

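The lid rose about 7.5 mm at the bar (about 0.063 rad). That is well past the 0.03 rad play, and there was no hard stop. The picture shows its front edge lifted. So the catch isn't holding and doesn't need sliding, and I'll carry on along the arc.

```bash
python3 -m creep '{"travel":[[0.1,0,0.2],[0.2,0,0.4],[0.5,0,0.9],[0.8,0,1.5],[1.2,0,2.0],[1.6,0,2.6],[1.6,0,2.6]],"roll":[0,0,0,0,0,0,0]}'
python3 - <<'E'
from h import *
p,d=read_camera("scene");cv2.imwrite("pics/s9.png",cv2.resize(p[130:220,200:300],None,fx=6,fy=6,interpolation=cv2.INTER_NEAREST))
E
```

```text
t: 10.05
ee_pos: [0.6184, 0.0399, 0.1514]
tcp_rot: [0.707, -0.707, -0.004, 0.004]
force: [-3.3, 1.4, 0.4]
width: 0.104
```

View pics/s9.png

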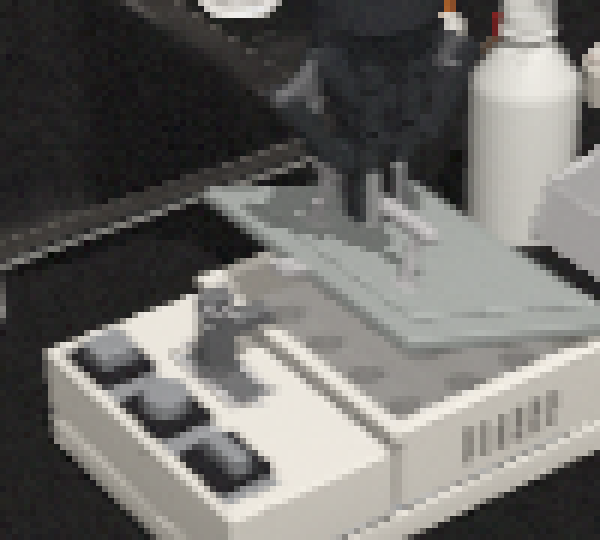

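Lid is at about 0.3 rad, clear of the catch, with low forces. Next I'll take it to about 0.8 rad.

```bash
python3 -m creep '{"travel":[[0.4,0,0.5],[0.8,0,1.0],[1.2,0,1.4],[1.7,0,1.8],[2.2,0,2.2],[2.7,0,2.6],[3.2,0,2.9],[3.7,0,3.3],[3.7,0,3.3],[3.7,0,3.3]],"roll":[0,0,0,0,0,0,0,0,0,0]}'; python3 -m creep '{"travel":[[0.4,0,0.2],[0.8,0,0.4],[1.2,0,0.6],[1.2,0,0.6],[1.2,0,0.6],[1.2,0,0.6],[1.2,0,0.6]],"roll":[0,0,0,0,0,0,0]}';python3 - <<'E'
from h import *
p,d=read_camera("scene");cv2.imwrite("pics/s10.png",cv2.resize(p[100:220,120:300],None,fx=4,fy=4,interpolation=cv2.INTER_NEAREST))
p,d=read_camera("top");cv2.imwrite("pics/t10.png",p)
E
```

```text
t: 11.1
ee_pos: [0.655, 0.0403, 0.185]
tcp_rot: [0.707, -0.707, -0.004, 0.004]
force: [-6.5, 2.5, 7.5]
width: 0.1
t: 11.8
ee_pos: [0.6669, 0.0404, 0.1915]
tcp_rot: [0.707, -0.707, -0.004, 0.003]
force: [-8.5, 3.7, 10.6]
width: 0.097
```

View pics/s10.png

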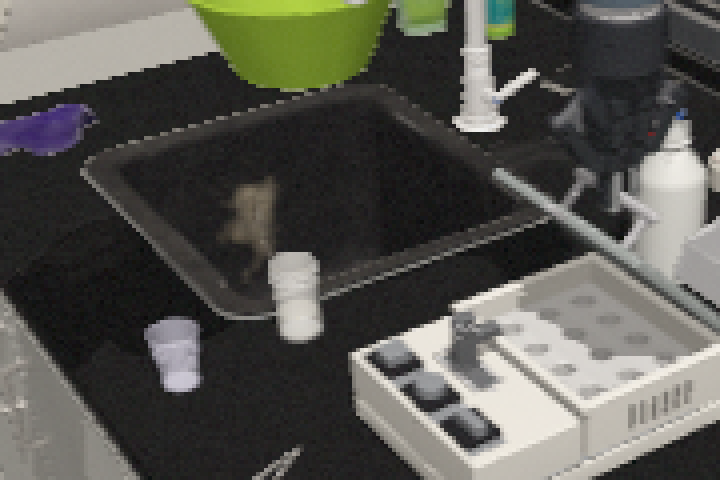

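View pics/t10.png

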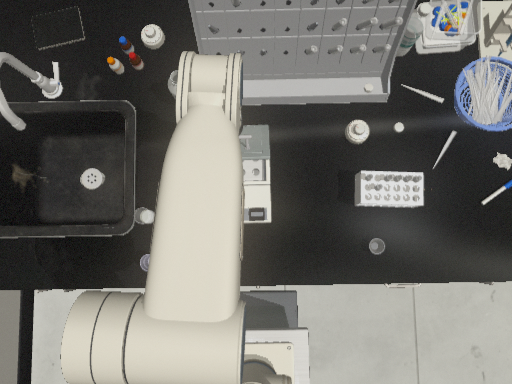

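```bash
python3 -m creep '{"travel":[[0,0,-0.1],[0,0,-0.1],[0,0,-0.1],[0,0,-0.1],[0,0,-0.1],[0,0,-0.1],[0,0,-0.1]],"roll":[0,0,0,0,0,0,0]}'
python3 - <<'E'
from h import *
p,d=read_camera("scene");cv2.imwrite("pics/s11.png",cv2.resize(p[100:220,150:330],None,fx=4,fy=4))
print(observe()["ee_pos"],observe()["force"])
E
```

```text
t: 12.6
ee_pos: [0.6667, 0.0403, 0.1913]
tcp_rot: [0.707, -0.707, -0.005, 0.003]
force: [-11.3, 3.2, 16.1]
width: 0.098
[0.66665999 0.04035294 0.19132582] [-10.39315278   3.54652897  15.26519434]
```

View pics/s11.png

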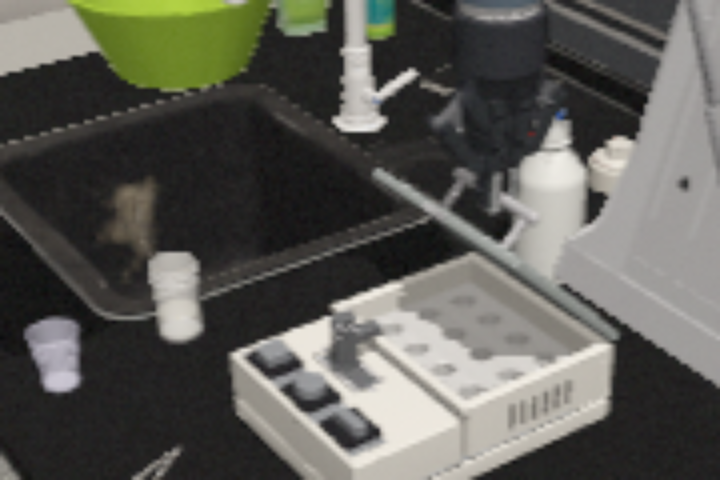

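```bash
python3 -m creep '{"travel":[[0,0,0.1],[0,0,0.2],[0,0,0.25],[0,0,0.25],[0,0,0.25],[0,0,0.25],[0,0,0.25]],"roll":[0,0,0,0,0,0,0]}'
python3 - <<'E'
from h import *
print(observe()["ee_pos"],observe()["qvel"],observe()["force"])
read_camera("top");print(observe()["ee_pos"],observe()["width"]);finish_job()
E
```

```text
t: 13.35
ee_pos: [0.6669, 0.0403, 0.1916]
tcp_rot: [0.707, -0.707, -0.004, 0.004]
force: [-5.8, 4.1, 3.0]
width: 0.1
[0.6669036  0.04033565 0.19164748] [-0.00032371  0.00066935  0.00142182 -0.00066969 -0.00014062 -0.00040137] [-5.77531155  4.12188373  2.96452582]
[0.66691591 0.04035605 0.19162533] 0.09721406136825829
the job is handed in; nothing more can be done
```

I pressed the round, square and long keys in that order, then raised the lid to about 0.8 rad and handed the job in at about 13.4 s while still holding it. No verdict was reported.

- **Keys:** Each key bottomed out at 12–14 N and was released before the next was touched. The last pictures show all three up.
- **Catch:** When I tugged the bar, the lid lifted past its 0.03 rad play, to about 0.06 rad, without a hard stop. The catch stood about 18 mm left of its right end and was not holding the lid, so I left it alone.
- **Final hold:** The lid angle comes from the tool's path along the arc, not from a joint reading. The arm was still, the grip was steady on the bar, and the force was about 7 N.
- **Jar and cups:** The final pictures show the jar and both cups where they stood at the start, judged by eye. In the last top view the arm partly covers the fluted cup.
- **Disagreements:** The two cameras placed the incubator up to about 1 cm apart (mostly in y) and 1.5 degrees apart, so I aimed in between, and all contacts landed. One late 1 mm correction went the wrong way, raising the upward force from 10.6 to 16 N. I reversed it, which brought that force down to 3 N.

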